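# Line up excavated pots by height for the record photo

## Task

Set up the group photo of the four small excavated pots: stand one upright in the middle of each cork pad on the grey photo board, in order of height, with the tallest next to the black-and-white scale bar and the shortest at the far end. The pots are fragile: set each down gently rather than dropping it, and knock none over. Leave the mended jug with the handle standing where it is.

Things in the scene. Friction and masses are not known exactly. Their poses are not given: they have to be found in the camera images.
- cup: Shortest pot: plain terracotta cup, 55 mm high, foot 46 mm across, straight-sided and 58 mm across from 9 mm up to the rim; about 0.11 kg. Round about its vertical z axis, so its yaw does not matter. Origin: centre of the underside. Loose; starts upright on the table nearer the robot than the photo board, in one row with the other pots and the jug.
- beaker: Second shortest pot: slim terracotta beaker, 76 mm high, foot 44 mm across, straight-sided and 54 mm across from 26 mm up to the rim; about 0.14 kg. Round about its vertical z axis, so its yaw does not matter. Origin: centre of the underside. Loose; starts upright on the table nearer the robot than the photo board, in one row with the other pots and the jug.
- jar: Second tallest pot: terracotta jar, 99 mm high, foot 46 mm and belly 64 mm across, with a straight wide neck 50 mm across from 49 mm up to the rim; about 0.19 kg. Round about its vertical z axis, so its yaw does not matter. Origin: centre of the underside. Loose; starts upright on the table nearer the robot than the photo board, in one row with the other pots and the jug.
- flask: Tallest of the four pots: terracotta flask, 125 mm high, foot 48 mm and belly 66 mm across, with a straight narrow neck 34 mm across from 74 mm up to the rim; about 0.22 kg. Round about its vertical z axis, so its yaw does not matter. Origin: centre of the underside. Loose; starts upright on the table nearer the robot than the photo board, in one row with the other pots and the jug.
- pad_1: Fixed cork disc, 76 mm across, 4 mm thick, on a 10 mm thick grey photo board; origin: centre of its underside, at z = 10 mm, so pots on it stand at z = 14 mm. The four pads stand 95 mm apart in a straight row, pad_1 to pad_4 from the robot's left (+y) to its right; the row is roughly along y and is turned with the board by up to 0.15 rad (own y axis along the row towards pad_1).
- pad_2: As pad_1.
- pad_3: As pad_1.
- pad_4: As pad_1.
- scale_bar: Fixed photo scale, a flat bar with six black and white bands, 108 mm long (across the row), 20 mm wide, 8 mm high, lying on the board 65 mm beyond one end pad of the row, either beyond pad_1 or beyond pad_4 (a plain grey card lies at the other end). Origin: centre of its underside. The tallest pot goes on the end pad beside it.
- jug: Mended terracotta jug, 150 mm high, 84 mm across its belly, with one loop handle on its own +x side (58 + 6 mm from its axis) and a white plaster patch on the other side; 0.6 kg, loose, stands in the same row as the pots. Not one of the four: leave it alone. Origin: centre of the underside.

How it is judged:
By the outcome, as a careful person would: the job done as asked, in the order asked, and still so for the second after the job is handed in, with the robot touching nothing.
It also fails if it takes over 106 s, if anything falls off the work surface, if the arm or the gripper's body presses on something with over 40 N, if the wrist force passes 120 N, or if a joint passes its speed limit or range.

## Robot

A 6-joint arm with a two-finger parallel gripper is mounted at the origin on the work surface. World frame = base frame: x ahead of the robot, y to its left, z up, the work surface at z = 0. Lengths are in m, angles in rad, forces in N, time in s.
With the tool pointing down it reaches from about 0.275 to 0.85 m from the base axis. Payload 19 kg.
Tool frame: the origin (TCP) lies at the very end of the fingers, on their centre line; the grasp point (between the pads) lies 19 mm behind it; z points along the fingers, y is the line along which they close (so a half turn about z gives the same grasp; the last joint's range is limited). The gripper opens to 85 mm and grips with 20 to 120 N. Pads are 22 mm wide; open, the fingers measure 114 mm over their backs; the gripper's body (76 mm by 85 mm) begins 54 mm behind the grasp point. The pads swing forward as they close: fully open they stand 13 mm farther back than shut.
Start: joints at [1.157, 0.15, 1.437, -0, 1.554, -0.134], TCP at [0.159, 0.553, 0.231] pointing down, gripper open.
Joint ranges: [-2.8, 2.8], [-0.68, 2.1], [0.12, 2.68], [-1.39, 4.53], [0.16, 2.79], [-2.81, 2.81]. Speed limits (rad/s): [1.89, 1.89, 2.22, 3.01, 3.01, 3.01].

## Interface

Orientations are given as a rotation vector (axis times angle).
In Python, from cell import robot, imaging, finish_job gives the robot as it stands. The module is installed in compiled form; this text tells all that it offers.
- The arm moves only by the tool jog_arm, never from a script. Its argument "series" is a list of rows, each an object of numbers: "gripper": the finger opening in m, from 0 to 0.0854; "dx", "dy", "dz": the shift along the tool's x, y, z in m; "ax", "ay", "az": the turn, a rotation vector about the tool's x, y, z in rad. In form: [{"gripper": .., "dx": .., "dy": .., "dz": .., "ax": .., "ay": .., "az": ..}, ...]. A call has 1 to 20 rows; each row is the pose to reach, as a shift and turn from the pose commanded when the call began, along the tool's axes at that moment; what a row does not reach only later rows make up. A row lasts 1/10 s, in which the tool goes at most 50 mm and 8.59 degrees, less where a joint would pass 70% of its speed; a pose out of reach is approached as far as the arm can. A call with a gripper value outside its range is refused whole. The fingers move at their own pace and stop on an object; the grip force is fixed at half the most. Time passes only in rows, so rows that repeat a pose let the fingers close. It gives the time, the measured TCP pose, the force, the opening and the grip force at its end, in the units of the state.
- robot.read_state(): the state, without advancing time (a new reading comes with each control period).
- imaging.grab_frame(name): name is "scene" or "top"; returns the picture (420x560x3 uint8, red, green, blue); there is no depth.
- imaging.get_calibration(name): a dict with "camera_matrix" (3x3 intrinsics, pixels), "R" (3x3) and "t" (3): a world point X has camera coordinates R X + t. Camera axes: x right, y down, z forward; pixel columns grow to the right and rows downward; lengths in m; the calibration is good to about 2 mm. A picture is of the moment at which its call begins. get_calibration takes no time and is no camera call.
- finish_job(): hands the job in; it is judged then, once.
The state is a dict: "time": time; "q": joint angles; "qvel": joint speeds; "tau": joint torques, N m; "tcp_pos": TCP position; "tcp_rot": TCP orientation; "force": force on the tool from outside, world axes, zero at the start; "ft_torque": the same for the moment, N m; "gripper_width": opening from 0.0 (shut) to 1.0 (fully open); "grasp_force": force on a finger pad.
Only numpy, scipy, OpenCV 4.12 (cv2) and the standard library are available. Lean on these libraries where they do the work, as an engineer would, in place of code of your own. Each camera call takes 0.05 s, during which the arm holds its last target. There are 200 camera calls.

## Working session

There is one attempt and no reset: what is moved stays moved. The work goes in short steps, Python scripts to look and compute and a tool call to move; the robot and the scene stay as the last step left them, time stands still between calls to the robot, and variables do not carry over. Pictures are saved under pics/ and viewed, at most 14 in all, crops included, and the job is handed in when it is done.

Besides the shell and the picture viewer there is one more tool, called after ">>>" by a JSON object that holds its "api" and its "payload". jog_arm: Moves the arm, as the interface text tells. Its arguments: {"type":"object","properties":{"series":{"type":"array"}},"required":["series"]}

```bash
mkdir -p pics; python3 - <<'E'
from cell import robot, imaging
import cv2,numpy as np
for n in("scene","top"):
    im=imaging.grab_frame(n); cv2.imwrite(f"pics/{n}0.png",im[:,:,::-1])
    c=imaging.get_calibration(n); print(n,np.round(c["camera_matrix"],1).tolist(),np.round(c["R"],3).tolist(),np.round(c["t"],3).tolist())
s=robot.read_state(); print(s["time"],s["tcp_pos"],s["tcp_rot"],s["force"])
E
```

```text
scene [[475.1, 0.0, 278.9], [0.0, 475.1, 205.5], [0.0, 0.0, 1.0]] [[0.555, 0.832, 0.012], [0.726, -0.478, -0.494], [-0.405, 0.283, -0.87]] [-0.32, -0.374, 1.238]
top [[537.6, 0.0, 275.4], [0.0, 537.6, 203.5], [0.0, 0.0, 1.0]] [[-0.026, -1.0, 0.01], [-0.985, 0.024, -0.173], [0.172, -0.014, -0.985]] [0.003, 0.543, 1.011]
0.1 [0.1587166  0.5524302  0.23075086] [-4.38042827e-01 -3.11059444e+00  1.66813877e-03] [ 0.44112452 -0.50531628  0.62099913]
```

View pics/scene0.png

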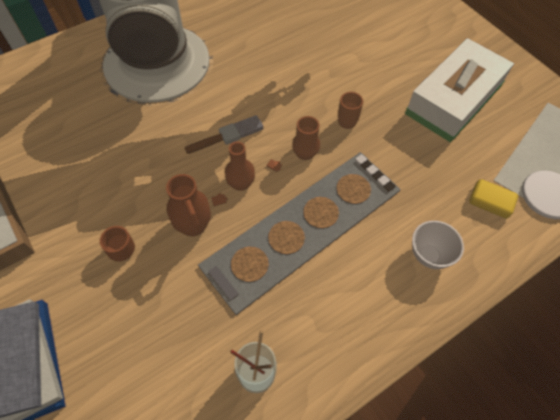

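View pics/top0.png

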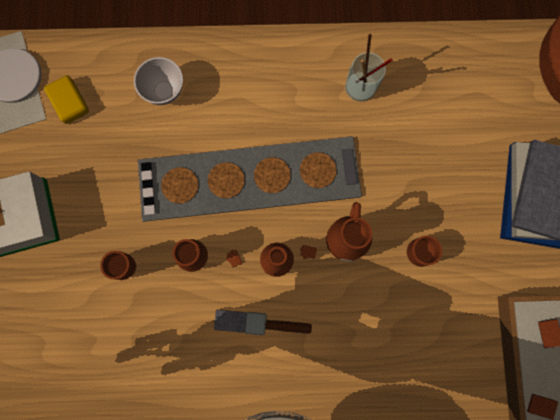

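The scale bar is at the left (+y) end, so flask goes on pad_1 (180,185 in the top picture), then jar, beaker and cup. In the top picture the flask is at (277,259), the jar at (190,255), the jug at (349,238), and the beaker and cup at (118,265) and (424,250); I still have to tell those two apart. I'll look at enlarged crops.

```bash
python3 - <<'E'
import cv2,numpy as np
t=cv2.imread("pics/top0.png"); s=cv2.imread("pics/scene0.png")
a=cv2.resize(t[210:290,80:280],None,fx=4,fy=4,interpolation=cv2.INTER_CUBIC)
b=cv2.resize(t[200:280,260:460],None,fx=4,fy=4,interpolation=cv2.INTER_CUBIC)
g=lambda x:np.clip((x/255.)**.6*255,0,255).astype(np.uint8)
o=g(np.vstack([a[:300],b[:300]]))
for k in range(0,800,40):
    L=10 if k%200==0 else 4
    for y in(0,300): cv2.line(o,(k,y),(k,y+L),(255,255,255),1)
cv2.imwrite("pics/c_top.png",o)
c=[cv2.resize(s[y-40:y+40,x-40:x+40],(400,300) if 0 else (300,300),interpolation=cv2.INTER_CUBIC) for x,y in((350,108),(307,138),(239,165),(117,243))]
cv2.imwrite("pics/c_sc.png",g(np.vstack([np.hstack(c[:2]),np.hstack(c[2:])])))
E
```

```text
(no output)
```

View pics/c_top.png

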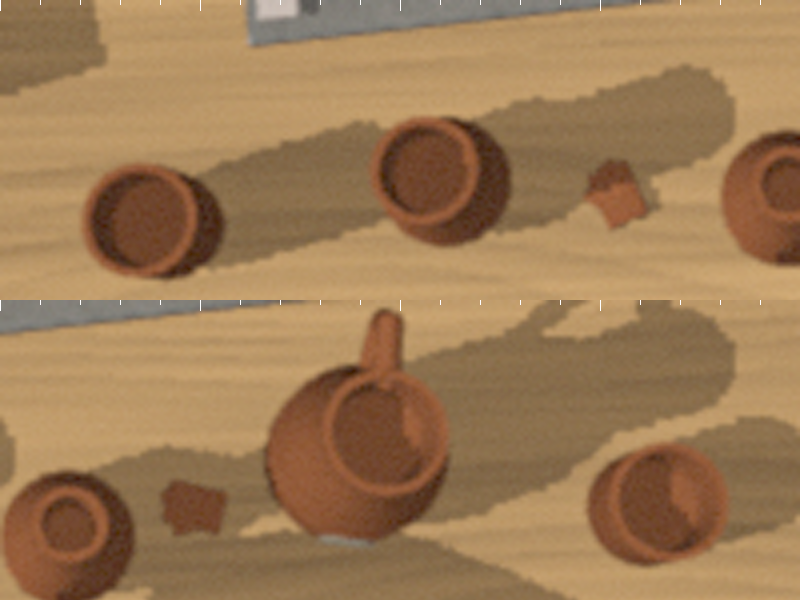

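View pics/c_sc.png

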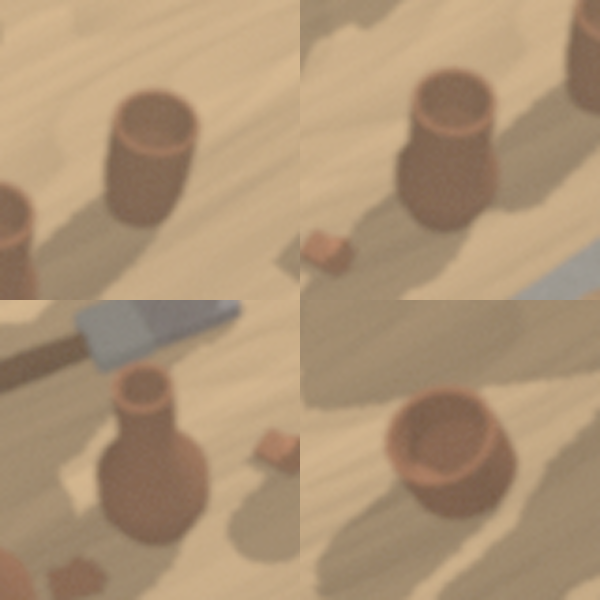

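The crops show a beaker at the left end (rim at 115,265 in the top picture), then jar (186,253) and flask (278,256). The jug is next, with its handle pointing away from the robot, and the cup (427,250) is at the right end. Next I'll turn these pixels into positions.

```bash
cat > h.py <<'E'
from cell import robot, imaging
import cv2,numpy as np
C={n:imaging.get_calibration(n) for n in("scene","top")}
def at(n,uv,z):
    c=C[n];R=np.array(c["R"]);o=-R.T@np.array(c["t"])
    d=R.T@np.linalg.inv(np.array(c["camera_matrix"]))@[uv[0],uv[1],1]
    return o+d*(z-o[2])/d[2]
def tri(ut,us):
    P=[np.array(C[n]["camera_matrix"])@np.c_[C[n]["R"],C[n]["t"]] for n in("top","scene")]
    X=cv2.triangulatePoints(P[0],P[1],np.float64(ut).reshape(2,1),np.float64(us).reshape(2,1)).ravel();return X[:3]/X[3]
def pads(im,n):
    h=cv2.cvtColor(im,cv2.COLOR_RGB2HSV).astype(int)
    m=((h[...,1]>110)&(h[...,0]<20)).astype(np.uint8)
    box=(slice(130,225),slice(145,355)) if n=="top" else (slice(150,310),slice(200,400))
    q=np.zeros_like(m);q[box]=m[box];q=cv2.morphologyEx(q,cv2.MORPH_OPEN,np.ones((3,3)))
    q=cv2.morphologyEx(q,cv2.MORPH_CLOSE,np.ones((7,7)))
    k,_,st,ce=cv2.connectedComponentsWithStats(q)
    return [(ce[i],st[i,4]) for i in range(1,k) if 700<st[i,4]<1800]
E
python3 - <<'E'
from h import *
np.set_printoptions(precision=4,suppress=True)
for n in C:
    im=cv2.imread(f"pics/{n}0.png")[:,:,::-1].copy()
    for c,a in pads(im,n): print(n,c,a,at(n,c,.014))
for k,h,t,s in(("beaker",.076,(115,265),(351.3,100.8)),("jar",.099,(186.2,252.6),(307.8,125.2)),("flask",.125,(278,255.5),(237.1,148.7)),("cup",.055,(426.8,250.2),(115.1,239.5)),("jug",.15,(356.5,232.7),(182,187))):
    print(k,at("top",t,h),at("scene",s,h),tri(t,s))
E
```

```text
scene [353.2163 188.5333] 735 [0.5936 0.1832 0.014 ]
scene [320.6397 212.114 ] 816 [0.6019 0.089  0.014 ]
scene [285.9899 237.2018] 887 [ 0.6102 -0.0055  0.014 ]
scene [249.2721 263.7444] 974 [ 0.6184 -0.0995  0.014 ]
top [317.6357 169.697 ] 1043 [ 0.6168 -0.0997  0.014 ]
top [271.7671 174.6806] 1052 [ 0.6085 -0.0052  0.014 ]
top [225.691  179.7829] 1055 [0.6001 0.0893 0.014 ]
top [179.2502 184.8495] 1063 [0.5917 0.184  0.014 ]
beaker [0.428  0.2929 0.076 ] [0.4315 0.2934 0.076 ] [0.4287 0.2948 0.0722]
jar [0.4459 0.1564 0.099 ] [0.4493 0.1574 0.099 ] [0.4467 0.1579 0.0956]
flask [ 0.4343 -0.0117  0.125 ] [ 0.437  -0.0094  0.125 ] [ 0.435  -0.0105  0.1232]
cup [ 0.4427 -0.3002  0.055 ] [ 0.4469 -0.2981  0.055 ] [ 0.4435 -0.2999  0.0508]
jug [ 0.4689 -0.1505  0.15  ] [ 0.4725 -0.1475  0.15  ] [ 0.4699 -0.1492  0.1475]
```

>>> {"api": "jog_arm", "payload": {"series": [{"gripper":0.0854,"dx":-0.42,"dy":-0.465,"dz":-0.02,"az":1.291},{"gripper":0.0854,"dx":-0.4215,"dy":-0.4647,"dz":-0.02,"az":1.291},{"gripper":0.0854,"dx":-0.4215,"dy":-0.4647,"dz":-0.02,"az":1.291},{"gripper":0.0854,"dx":-0.4215,"dy":-0.4647,"dz":-0.02,"az":1.291},{"gripper":0.0854,"dx":-0.4215,"dy":-0.4647,"dz":-0.02,"az":1.291},{"gripper":0.0854,"dx":-0.4215,"dy":-0.4647,"dz":-0.02,"az":1.291},{"gripper":0.0854,"dx":-0.4215,"dy":-0.4647,"dz":-0.02,"az":1.291},{"gripper":0.0854,"dx":-0.4215,"dy":-0.4647,"dz":-0.02,"az":1.291},{"gripper":0.0854,"dx":-0.4215,"dy":-0.4647,"dz":-0.02,"az":1.291},{"gripper":0.0854,"dx":-0.4215,"dy":-0.4647,"dz":-0.02,"az":1.291},{"gripper":0.0854,"dx":-0.4215,"dy":-0.4647,"dz":-0.02,"az":1.291},{"gripper":0.0854,"dx":-0.4215,"dy":-0.4647,"dz":-0.02,"az":1.291},{"gripper":0.0854,"dx":-0.4215,"dy":-0.4647,"dz":-0.02,"az":1.291},{"gripper":0.0854,"dx":-0.4215,"dy":-0.4647,"dz":-0.02,"az":1.291},{"gripper":0.0854,"dx":-0.4215,"dy":-0.4647,"dz":-0.02,"az":1.291},{"gripper":0.0854,"dx":-0.4215,"dy":-0.4647,"dz":-0.02,"az":1.291},{"gripper":0.0854,"dx":-0.4215,"dy":-0.4647,"dz":-0.02,"az":1.291},{"gripper":0.0854,"dx":-0.4215,"dy":-0.4647,"dz":-0.02,"az":1.291}]}}

```text
invalid input
```

>>> {"api": "jog_arm", "payload": {"series": [{"gripper":0.0854,"dx":-0.4215,"dy":-0.4647,"dz":-0.02,"ax":0,"ay":0,"az":1.291},{"gripper":0.0854,"dx":-0.4215,"dy":-0.4647,"dz":-0.02,"ax":0,"ay":0,"az":1.291},{"gripper":0.0854,"dx":-0.4215,"dy":-0.4647,"dz":-0.02,"ax":0,"ay":0,"az":1.291},{"gripper":0.0854,"dx":-0.4215,"dy":-0.4647,"dz":-0.02,"ax":0,"ay":0,"az":1.291},{"gripper":0.0854,"dx":-0.4215,"dy":-0.4647,"dz":-0.02,"ax":0,"ay":0,"az":1.291},{"gripper":0.0854,"dx":-0.4215,"dy":-0.4647,"dz":-0.02,"ax":0,"ay":0,"az":1.291},{"gripper":0.0854,"dx":-0.4215,"dy":-0.4647,"dz":-0.02,"ax":0,"ay":0,"az":1.291},{"gripper":0.0854,"dx":-0.4215,"dy":-0.4647,"dz":-0.02,"ax":0,"ay":0,"az":1.291},{"gripper":0.0854,"dx":-0.4215,"dy":-0.4647,"dz":-0.02,"ax":0,"ay":0,"az":1.291},{"gripper":0.0854,"dx":-0.4215,"dy":-0.4647,"dz":-0.02,"ax":0,"ay":0,"az":1.291},{"gripper":0.0854,"dx":-0.4215,"dy":-0.4647,"dz":-0.02,"ax":0,"ay":0,"az":1.291},{"gripper":0.0854,"dx":-0.4215,"dy":-0.4647,"dz":-0.02,"ax":0,"ay":0,"az":1.291},{"gripper":0.0854,"dx":-0.4215,"dy":-0.4647,"dz":-0.02,"ax":0,"ay":0,"az":1.291},{"gripper":0.0854,"dx":-0.4215,"dy":-0.4647,"dz":-0.02,"ax":0,"ay":0,"az":1.291},{"gripper":0.0854,"dx":-0.4215,"dy":-0.4647,"dz":-0.02,"ax":0,"ay":0,"az":1.291},{"gripper":0.0854,"dx":-0.4215,"dy":-0.4647,"dz":-0.02,"ax":0,"ay":0,"az":1.291},{"gripper":0.0854,"dx":-0.4215,"dy":-0.4647,"dz":-0.02,"ax":0,"ay":0,"az":1.291},{"gripper":0.0854,"dx":-0.4215,"dy":-0.4647,"dz":-0.02,"ax":0,"ay":0,"az":1.291}]}}

```text
time: 1.9
tcp_pos: [0.4354, -0.0097, 0.2515]
tcp_rot: [2.22, 2.223, 0.0]
force: [0.0, -0.2, -0.7]
gripper_width: 1.001
grasp_force: 0.0
```

>>> {"api": "jog_arm", "payload": {"series": [{"gripper":0.0854,"dx":0,"dy":0,"dz":0.04,"ax":0,"ay":0,"az":0},{"gripper":0.0854,"dx":0,"dy":0,"dz":0.08,"ax":0,"ay":0,"az":0},{"gripper":0.0854,"dx":0,"dy":0,"dz":0.11,"ax":0,"ay":0,"az":0},{"gripper":0.0854,"dx":0,"dy":0,"dz":0.135,"ax":0,"ay":0,"az":0},{"gripper":0.0854,"dx":0,"dy":0,"dz":0.155,"ax":0,"ay":0,"az":0},{"gripper":0.0854,"dx":0,"dy":0,"dz":0.163,"ax":0,"ay":0,"az":0},{"gripper":0.0854,"dx":0,"dy":0,"dz":0.163,"ax":0,"ay":0,"az":0},{"gripper":0.06,"dx":0,"dy":0,"dz":0.163,"ax":0,"ay":0,"az":0},{"gripper":0.05,"dx":0,"dy":0,"dz":0.163,"ax":0,"ay":0,"az":0},{"gripper":0.04,"dx":0,"dy":0,"dz":0.163,"ax":0,"ay":0,"az":0},{"gripper":0.035,"dx":0,"dy":0,"dz":0.163,"ax":0,"ay":0,"az":0},{"gripper":0.03,"dx":0,"dy":0,"dz":0.163,"ax":0,"ay":0,"az":0},{"gripper":0.02,"dx":0,"dy":0,"dz":0.163,"ax":0,"ay":0,"az":0},{"gripper":0,"dx":0,"dy":0,"dz":0.163,"ax":0,"ay":0,"az":0},{"gripper":0,"dx":0,"dy":0,"dz":0.163,"ax":0,"ay":0,"az":0},{"gripper":0,"dx":0,"dy":0,"dz":0.163,"ax":0,"ay":0,"az":0},{"gripper":0,"dx":0,"dy":0,"dz":0.163,"ax":0,"ay":0,"az":0}]}}

```text
time: 3.6
tcp_pos: [0.4355, -0.0105, 0.0889]
tcp_rot: [2.221, 2.221, -0.0]
force: [-5.8, 0.2, 9.0]
gripper_width: 0.386
grasp_force: 58.7
```

>>> {"api": "jog_arm", "payload": {"series": [{"gripper":0,"dx":0,"dy":0,"dz":-0.01,"ax":0,"ay":0,"az":0},{"gripper":0,"dx":0,"dy":0,"dz":-0.03,"ax":0,"ay":0,"az":0},{"gripper":0,"dx":0,"dy":0,"dz":-0.06,"ax":0,"ay":0,"az":0},{"gripper":0,"dx":0,"dy":0,"dz":-0.09,"ax":0,"ay":0,"az":0},{"gripper":0,"dx":0.01,"dy":0.008,"dz":-0.12,"ax":0,"ay":0,"az":0},{"gripper":0,"dx":0.03,"dy":0.024,"dz":-0.14,"ax":0,"ay":0,"az":0},{"gripper":0,"dx":0.055,"dy":0.045,"dz":-0.15,"ax":0,"ay":0,"az":0},{"gripper":0,"dx":0.08,"dy":0.065,"dz":-0.15,"ax":0,"ay":0,"az":0},{"gripper":0,"dx":0.105,"dy":0.085,"dz":-0.15,"ax":0,"ay":0,"az":0},{"gripper":0,"dx":0.13,"dy":0.105,"dz":-0.15,"ax":0,"ay":0,"az":0},{"gripper":0,"dx":0.155,"dy":0.125,"dz":-0.15,"ax":0,"ay":0,"az":0},{"gripper":0,"dx":0.18,"dy":0.145,"dz":-0.14,"ax":0,"ay":0,"az":0},{"gripper":0,"dx":0.19,"dy":0.153,"dz":-0.12,"ax":0,"ay":0,"az":0},{"gripper":0,"dx":0.194,"dy":0.157,"dz":-0.09,"ax":0,"ay":0,"az":0},{"gripper":0,"dx":0.194,"dy":0.157,"dz":-0.065,"ax":0,"ay":0,"az":0},{"gripper":0,"dx":0.194,"dy":0.157,"dz":-0.045,"ax":0,"ay":0,"az":0},{"gripper":0,"dx":0.194,"dy":0.157,"dz":-0.032,"ax":0,"ay":0,"az":0},{"gripper":0,"dx":0.194,"dy":0.157,"dz":-0.026,"ax":0,"ay":0,"az":0},{"gripper":0,"dx":0.194,"dy":0.157,"dz":-0.024,"ax":0,"ay":0,"az":0},{"gripper":0,"dx":0.194,"dy":0.157,"dz":-0.024,"ax":0,"ay":0,"az":0}]}}

```text
time: 5.6
tcp_pos: [0.5929, 0.1836, 0.1131]
tcp_rot: [2.221, 2.221, 0.001]
force: [0.5, 0.6, -3.0]
gripper_width: 0.383
grasp_force: 60.3
```

```bash
python3 - <<'E'
from h import *
a=imaging.grab_frame("top"); b=imaging.grab_frame("scene")
o=np.hstack([cv2.resize(a[110:240,110:250],None,fx=2.8,fy=2.8,interpolation=2)[:364],cv2.resize(b[80:210,290:430],None,fx=2.8,fy=2.8,interpolation=2)[:364]])
cv2.imwrite("pics/f1.png",o[:,:,::-1]); print(robot.read_state()["force"])
E
```

```text
[ 0.06423601  0.70403048 -2.78942687]
```

View pics/f1.png

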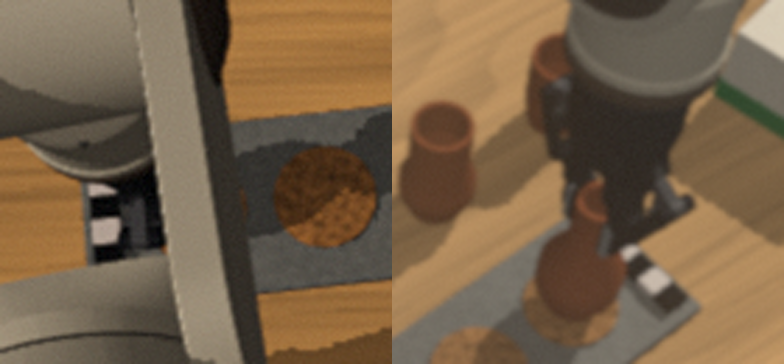

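The flask hangs upright in the gripper just above pad_1, beside the scale bar. Now I'll lower it gently.

>>> {"api": "jog_arm", "payload": {"series": [{"gripper":0,"dx":0,"dy":0,"dz":0.004,"ax":0,"ay":0,"az":0},{"gripper":0,"dx":0,"dy":0,"dz":0.007,"ax":0,"ay":0,"az":0},{"gripper":0,"dx":0,"dy":0,"dz":0.0085,"ax":0,"ay":0,"az":0},{"gripper":0,"dx":0,"dy":0,"dz":0.0092,"ax":0,"ay":0,"az":0},{"gripper":0,"dx":0,"dy":0,"dz":0.0096,"ax":0,"ay":0,"az":0},{"gripper":0,"dx":0,"dy":0,"dz":0.0096,"ax":0,"ay":0,"az":0}]}}

```text
time: 6.3
tcp_pos: [0.5925, 0.1836, 0.103]
tcp_rot: [2.221, 2.221, -0.0]
force: [-2.6, -0.6, 2.5]
gripper_width: 0.385
grasp_force: 60.8
```

>>> {"api": "jog_arm", "payload": {"series": [{"gripper":0.036,"dx":0,"dy":0,"dz":0,"ax":0,"ay":0,"az":0},{"gripper":0.04,"dx":0,"dy":0,"dz":0,"ax":0,"ay":0,"az":0},{"gripper":0.05,"dx":0,"dy":0,"dz":0,"ax":0,"ay":0,"az":0},{"gripper":0.0854,"dx":0,"dy":0,"dz":0,"ax":0,"ay":0,"az":0},{"gripper":0.0854,"dx":0,"dy":0,"dz":0,"ax":0,"ay":0,"az":0},{"gripper":0.0854,"dx":0,"dy":0,"dz":0,"ax":0,"ay":0,"az":0},{"gripper":0.0854,"dx":0,"dy":0,"dz":-0.01,"ax":0,"ay":0,"az":0},{"gripper":0.0854,"dx":0,"dy":0,"dz":-0.03,"ax":0,"ay":0,"az":0},{"gripper":0.0854,"dx":0,"dy":0,"dz":-0.06,"ax":0,"ay":0,"az":0},{"gripper":0.0854,"dx":0,"dy":0,"dz":-0.1,"ax":0,"ay":0,"az":0},{"gripper":0.0854,"dx":0,"dy":0,"dz":-0.13,"ax":0,"ay":0,"az":0},{"gripper":0.0854,"dx":-0.007,"dy":-0.04,"dz":-0.13,"ax":0,"ay":0,"az":0},{"gripper":0.0854,"dx":-0.014,"dy":-0.08,"dz":-0.13,"ax":0,"ay":0,"az":0},{"gripper":0.0854,"dx":-0.021,"dy":-0.12,"dz":-0.13,"ax":0,"ay":0,"az":0},{"gripper":0.0854,"dx":-0.0266,"dy":-0.145,"dz":-0.12,"ax":0,"ay":0,"az":0},{"gripper":0.0854,"dx":-0.0266,"dy":-0.145,"dz":-0.09,"ax":0,"ay":0,"az":0},{"gripper":0.0854,"dx":-0.0266,"dy":-0.145,"dz":-0.06,"ax":0,"ay":0,"az":0},{"gripper":0.0854,"dx":-0.0266,"dy":-0.145,"dz":-0.06,"ax":0,"ay":0,"az":0}]}}

```text
time: 8.1
tcp_pos: [0.446, 0.1567, 0.1605]
tcp_rot: [-2.22, -2.22, 0.005]
force: [-0.0, 0.5, 0.2]
gripper_width: 0.999
grasp_force: 0.0
```

```bash
python3 - <<'E'
from h import *
b=imaging.grab_frame("scene")
cv2.imwrite("pics/f2.png",cv2.resize(b[70:220,260:420],None,fx=3.5,fy=3.5,interpolation=2)[:,:,::-1])
E
```

```text
(no output)
```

View pics/f2.png

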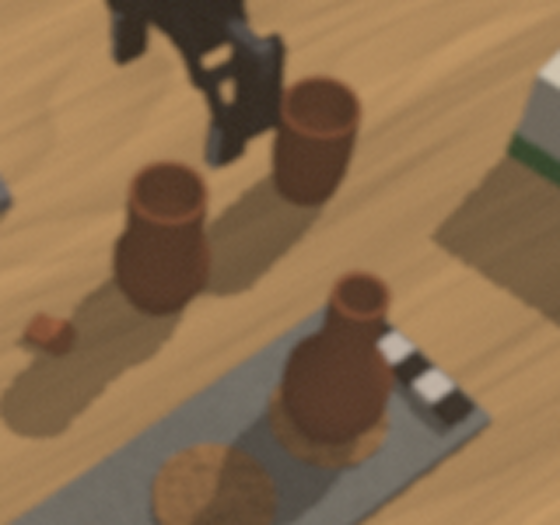

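The flask stands upright and centred on pad_1, and the open fingers are over the jar. Next I'll grasp the jar.

>>> {"api": "jog_arm", "payload": {"series": [{"gripper":0.0854,"dx":0,"dy":0,"dz":0.03,"ax":0,"ay":0,"az":0},{"gripper":0.0854,"dx":0,"dy":0,"dz":0.06,"ax":0,"ay":0,"az":0},{"gripper":0.0854,"dx":0,"dy":0,"dz":0.085,"ax":0,"ay":0,"az":0},{"gripper":0.0854,"dx":0,"dy":0,"dz":0.1,"ax":0,"ay":0,"az":0},{"gripper":0.0854,"dx":0,"dy":0,"dz":0.1,"ax":0,"ay":0,"az":0},{"gripper":0.07,"dx":0,"dy":0,"dz":0.1,"ax":0,"ay":0,"az":0},{"gripper":0.06,"dx":0,"dy":0,"dz":0.1,"ax":0,"ay":0,"az":0},{"gripper":0.055,"dx":0,"dy":0,"dz":0.1,"ax":0,"ay":0,"az":0},{"gripper":0.05,"dx":0,"dy":0,"dz":0.1,"ax":0,"ay":0,"az":0},{"gripper":0.045,"dx":0,"dy":0,"dz":0.1,"ax":0,"ay":0,"az":0},{"gripper":0.03,"dx":0,"dy":0,"dz":0.1,"ax":0,"ay":0,"az":0},{"gripper":0,"dx":0,"dy":0,"dz":0.1,"ax":0,"ay":0,"az":0},{"gripper":0,"dx":0,"dy":0,"dz":0.1,"ax":0,"ay":0,"az":0},{"gripper":0,"dx":0,"dy":0,"dz":0.1,"ax":0,"ay":0,"az":0},{"gripper":0,"dx":0,"dy":0,"dz":0.1,"ax":0,"ay":0,"az":0}]}}

```text
time: 9.65
tcp_pos: [0.4477, 0.1571, 0.0637]
tcp_rot: [2.221, 2.221, 0.001]
force: [-5.9, -0.8, 14.5]
gripper_width: 0.567
grasp_force: 59.9
```

>>> {"api": "jog_arm", "payload": {"series": [{"gripper":0,"dx":0,"dy":0,"dz":-0.01,"ax":0,"ay":0,"az":0},{"gripper":0,"dx":0,"dy":0,"dz":-0.03,"ax":0,"ay":0,"az":0},{"gripper":0,"dx":0,"dy":0,"dz":-0.06,"ax":0,"ay":0,"az":0},{"gripper":0,"dx":-0.005,"dy":0.01,"dz":-0.085,"ax":0,"ay":0,"az":0},{"gripper":0,"dx":-0.014,"dy":0.03,"dz":-0.095,"ax":0,"ay":0,"az":0},{"gripper":0,"dx":-0.026,"dy":0.055,"dz":-0.1,"ax":0,"ay":0,"az":0},{"gripper":0,"dx":-0.038,"dy":0.08,"dz":-0.1,"ax":0,"ay":0,"az":0},{"gripper":0,"dx":-0.049,"dy":0.105,"dz":-0.1,"ax":0,"ay":0,"az":0},{"gripper":0,"dx":-0.06,"dy":0.13,"dz":-0.1,"ax":0,"ay":0,"az":0},{"gripper":0,"dx":-0.066,"dy":0.147,"dz":-0.095,"ax":0,"ay":0,"az":0},{"gripper":0,"dx":-0.0679,"dy":0.1533,"dz":-0.08,"ax":0,"ay":0,"az":0},{"gripper":0,"dx":-0.0679,"dy":0.1533,"dz":-0.06,"ax":0,"ay":0,"az":0},{"gripper":0,"dx":-0.0679,"dy":0.1533,"dz":-0.04,"ax":0,"ay":0,"az":0},{"gripper":0,"dx":-0.0679,"dy":0.1533,"dz":-0.026,"ax":0,"ay":0,"az":0},{"gripper":0,"dx":-0.0679,"dy":0.1533,"dz":-0.02,"ax":0,"ay":0,"az":0},{"gripper":0,"dx":-0.0679,"dy":0.1533,"dz":-0.0175,"ax":0,"ay":0,"az":0},{"gripper":0,"dx":-0.0679,"dy":0.1533,"dz":-0.016,"ax":0,"ay":0,"az":0},{"gripper":0,"dx":-0.0679,"dy":0.1533,"dz":-0.0155,"ax":0,"ay":0,"az":0},{"gripper":0,"dx":-0.0679,"dy":0.1533,"dz":-0.0155,"ax":0,"ay":0,"az":0}]}}

```text
time: 11.55
tcp_pos: [0.6011, 0.0891, 0.0788]
tcp_rot: [2.221, 2.221, 0.001]
force: [0.7, 0.4, -2.8]
gripper_width: 0.57
grasp_force: 62.6
```

>>> {"api": "jog_arm", "payload": {"series": [{"gripper":0,"dx":0,"dy":0,"dz":0.0005,"ax":0,"ay":0,"az":0},{"gripper":0,"dx":0,"dy":0,"dz":0.001,"ax":0,"ay":0,"az":0},{"gripper":0,"dx":0,"dy":0,"dz":0.0013,"ax":0,"ay":0,"az":0},{"gripper":0,"dx":0,"dy":0,"dz":0.0013,"ax":0,"ay":0,"az":0}]}}

```text
time: 11.95
tcp_pos: [0.6011, 0.0891, 0.0778]
tcp_rot: [2.221, 2.221, 0.001]
force: [-3.4, -0.5, 8.3]
gripper_width: 0.571
grasp_force: 63.3
```

>>> {"api": "jog_arm", "payload": {"series": [{"gripper":0.052,"dx":0,"dy":0,"dz":0,"ax":0,"ay":0,"az":0},{"gripper":0.056,"dx":0,"dy":0,"dz":0,"ax":0,"ay":0,"az":0},{"gripper":0.065,"dx":0,"dy":0,"dz":0,"ax":0,"ay":0,"az":0},{"gripper":0.0854,"dx":0,"dy":0,"dz":0,"ax":0,"ay":0,"az":0},{"gripper":0.0854,"dx":0,"dy":0,"dz":0,"ax":0,"ay":0,"az":0},{"gripper":0.0854,"dx":0,"dy":0,"dz":-0.01,"ax":0,"ay":0,"az":0},{"gripper":0.0854,"dx":0,"dy":0,"dz":-0.03,"ax":0,"ay":0,"az":0},{"gripper":0.0854,"dx":0,"dy":0,"dz":-0.06,"ax":0,"ay":0,"az":0},{"gripper":0.0854,"dx":0,"dy":0,"dz":-0.1,"ax":0,"ay":0,"az":0},{"gripper":0.0854,"dx":0,"dy":0,"dz":-0.135,"ax":0,"ay":0,"az":0},{"gripper":0.0854,"dx":0.03,"dy":-0.025,"dz":-0.135,"ax":0,"ay":0,"az":0},{"gripper":0.0854,"dx":0.065,"dy":-0.055,"dz":-0.135,"ax":0,"ay":0,"az":0},{"gripper":0.0854,"dx":0.1,"dy":-0.085,"dz":-0.135,"ax":0,"ay":0,"az":0},{"gripper":0.0854,"dx":0.135,"dy":-0.115,"dz":-0.135,"ax":0,"ay":0,"az":0},{"gripper":0.0854,"dx":0.17,"dy":-0.143,"dz":-0.125,"ax":0,"ay":0,"az":0},{"gripper":0.0854,"dx":0.195,"dy":-0.163,"dz":-0.1,"ax":0,"ay":0,"az":0},{"gripper":0.0854,"dx":0.2041,"dy":-0.1714,"dz":-0.075,"ax":0,"ay":0,"az":0},{"gripper":0.0854,"dx":0.2041,"dy":-0.1714,"dz":-0.06,"ax":0,"ay":0,"az":0},{"gripper":0.0854,"dx":0.2041,"dy":-0.1714,"dz":-0.06,"ax":0,"ay":0,"az":0}]}}

```text
time: 13.85
tcp_pos: [0.4284, 0.2932, 0.1358]
tcp_rot: [-2.22, -2.222, 0.004]
force: [0.1, -0.2, 0.6]
gripper_width: 1.001
grasp_force: 0.0
```

```bash
python3 - <<'E'
from h import *
b=imaging.grab_frame("scene")
cv2.imwrite("pics/f3.png",cv2.resize(b[60:240,230:420],None,fx=3,fy=3,interpolation=2)[:,:,::-1])
E
```

```text
(no output)
```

View pics/f3.png

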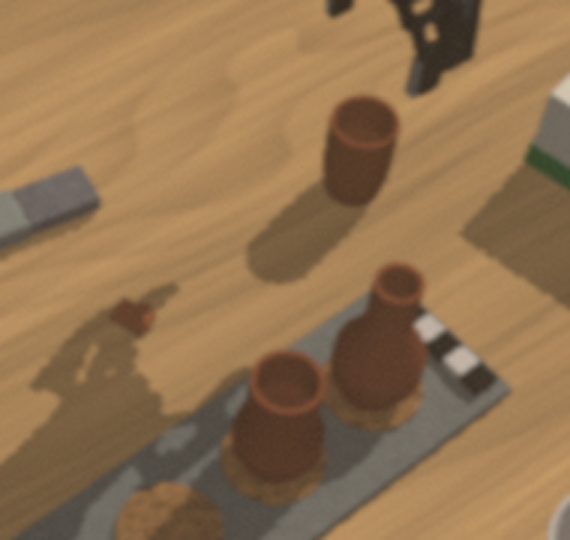

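The flask and jar stand upright on pad_1 and pad_2, and the fingers are over the beaker.

>>> {"api": "jog_arm", "payload": {"series": [{"gripper":0.0854,"dx":0,"dy":0,"dz":0.03,"ax":0,"ay":0,"az":0},{"gripper":0.0854,"dx":0,"dy":0,"dz":0.06,"ax":0,"ay":0,"az":0},{"gripper":0.0854,"dx":0,"dy":0,"dz":0.085,"ax":0,"ay":0,"az":0},{"gripper":0.0854,"dx":0,"dy":0,"dz":0.1,"ax":0,"ay":0,"az":0},{"gripper":0.0854,"dx":0,"dy":0,"dz":0.1,"ax":0,"ay":0,"az":0},{"gripper":0.07,"dx":0,"dy":0,"dz":0.1,"ax":0,"ay":0,"az":0},{"gripper":0.062,"dx":0,"dy":0,"dz":0.1,"ax":0,"ay":0,"az":0},{"gripper":0.057,"dx":0,"dy":0,"dz":0.1,"ax":0,"ay":0,"az":0},{"gripper":0.053,"dx":0,"dy":0,"dz":0.1,"ax":0,"ay":0,"az":0},{"gripper":0.048,"dx":0,"dy":0,"dz":0.1,"ax":0,"ay":0,"az":0},{"gripper":0.03,"dx":0,"dy":0,"dz":0.1,"ax":0,"ay":0,"az":0},{"gripper":0,"dx":0,"dy":0,"dz":0.1,"ax":0,"ay":0,"az":0},{"gripper":0,"dx":0,"dy":0,"dz":0.1,"ax":0,"ay":0,"az":0},{"gripper":0,"dx":0,"dy":0,"dz":0.1,"ax":0,"ay":0,"az":0},{"gripper":0,"dx":0,"dy":0,"dz":0.1,"ax":0,"ay":0,"az":0}]}}

```text
time: 15.4
tcp_pos: [0.4299, 0.2934, 0.0382]
tcp_rot: [2.221, 2.221, 0.002]
force: [-4.2, -2.4, 12.0]
gripper_width: 0.614
grasp_force: 61.0
```

>>> {"api": "jog_arm", "payload": {"series": [{"gripper":0,"dx":0,"dy":0,"dz":-0.01,"ax":0,"ay":0,"az":0},{"gripper":0,"dx":0,"dy":0,"dz":-0.03,"ax":0,"ay":0,"az":0},{"gripper":0,"dx":0,"dy":0,"dz":-0.06,"ax":0,"ay":0,"az":0},{"gripper":0,"dx":0,"dy":0,"dz":-0.1,"ax":0,"ay":0,"az":0},{"gripper":0,"dx":-0.01,"dy":0.005,"dz":-0.135,"ax":0,"ay":0,"az":0},{"gripper":0,"dx":-0.03,"dy":0.015,"dz":-0.155,"ax":0,"ay":0,"az":0},{"gripper":0,"dx":-0.06,"dy":0.03,"dz":-0.165,"ax":0,"ay":0,"az":0},{"gripper":0,"dx":-0.095,"dy":0.05,"dz":-0.165,"ax":0,"ay":0,"az":0},{"gripper":0,"dx":-0.13,"dy":0.07,"dz":-0.165,"ax":0,"ay":0,"az":0},{"gripper":0,"dx":-0.165,"dy":0.09,"dz":-0.165,"ax":0,"ay":0,"az":0},{"gripper":0,"dx":-0.2,"dy":0.11,"dz":-0.165,"ax":0,"ay":0,"az":0},{"gripper":0,"dx":-0.235,"dy":0.135,"dz":-0.165,"ax":0,"ay":0,"az":0},{"gripper":0,"dx":-0.265,"dy":0.155,"dz":-0.165,"ax":0,"ay":0,"az":0},{"gripper":0,"dx":-0.29,"dy":0.172,"dz":-0.165,"ax":0,"ay":0,"az":0},{"gripper":0,"dx":-0.2987,"dy":0.1795,"dz":-0.16,"ax":0,"ay":0,"az":0},{"gripper":0,"dx":-0.2987,"dy":0.1795,"dz":-0.135,"ax":0,"ay":0,"az":0},{"gripper":0,"dx":-0.2987,"dy":0.1795,"dz":-0.105,"ax":0,"ay":0,"az":0},{"gripper":0,"dx":-0.2987,"dy":0.1795,"dz":-0.075,"ax":0,"ay":0,"az":0},{"gripper":0,"dx":-0.2987,"dy":0.1795,"dz":-0.055,"ax":0,"ay":0,"az":0},{"gripper":0,"dx":-0.2987,"dy":0.1795,"dz":-0.055,"ax":0,"ay":0,"az":0}]}}

```text
time: 17.4
tcp_pos: [0.6073, -0.0048, 0.0894]
tcp_rot: [-2.218, -2.219, 0.004]
force: [-0.1, -0.4, -1.6]
gripper_width: 0.611
grasp_force: 63.2
```

>>> {"api": "jog_arm", "payload": {"series": [{"gripper":0,"dx":0,"dy":0,"dz":0.015,"ax":0,"ay":0,"az":0},{"gripper":0,"dx":0,"dy":0,"dz":0.027,"ax":0,"ay":0,"az":0},{"gripper":0,"dx":0,"dy":0,"dz":0.034,"ax":0,"ay":0,"az":0},{"gripper":0,"dx":0,"dy":0,"dz":0.0375,"ax":0,"ay":0,"az":0},{"gripper":0,"dx":0,"dy":0,"dz":0.039,"ax":0,"ay":0,"az":0},{"gripper":0,"dx":0,"dy":0,"dz":0.0395,"ax":0,"ay":0,"az":0},{"gripper":0,"dx":0,"dy":0,"dz":0.04,"ax":0,"ay":0,"az":0},{"gripper":0,"dx":0,"dy":0,"dz":0.04,"ax":0,"ay":0,"az":0}]}}

```text
time: 18.2
tcp_pos: [0.6092, -0.0056, 0.0524]
tcp_rot: [2.221, 2.221, 0.0]
force: [0.3, 0.5, 1.1]
gripper_width: 0.613
grasp_force: 63.4
```

>>> {"api": "jog_arm", "payload": {"series": [{"gripper":0,"dx":0,"dy":0,"dz":0.0003,"ax":0,"ay":0,"az":0},{"gripper":0.056,"dx":0,"dy":0,"dz":0.0003,"ax":0,"ay":0,"az":0},{"gripper":0.06,"dx":0,"dy":0,"dz":0.0003,"ax":0,"ay":0,"az":0},{"gripper":0.07,"dx":0,"dy":0,"dz":0,"ax":0,"ay":0,"az":0},{"gripper":0.0854,"dx":0,"dy":0,"dz":0,"ax":0,"ay":0,"az":0},{"gripper":0.0854,"dx":0,"dy":0,"dz":0,"ax":0,"ay":0,"az":0},{"gripper":0.0854,"dx":0,"dy":0,"dz":-0.01,"ax":0,"ay":0,"az":0},{"gripper":0.0854,"dx":0,"dy":0,"dz":-0.03,"ax":0,"ay":0,"az":0},{"gripper":0.0854,"dx":0,"dy":0,"dz":-0.06,"ax":0,"ay":0,"az":0},{"gripper":0.0854,"dx":0,"dy":0,"dz":-0.1,"ax":0,"ay":0,"az":0},{"gripper":0.0854,"dx":0,"dy":0,"dz":-0.14,"ax":0,"ay":0,"az":0},{"gripper":0.0854,"dx":0,"dy":0,"dz":-0.17,"ax":0,"ay":0,"az":0},{"gripper":0.0854,"dx":-0.03,"dy":-0.017,"dz":-0.175,"ax":0,"ay":0,"az":0},{"gripper":0.0854,"dx":-0.07,"dy":-0.039,"dz":-0.175,"ax":0,"ay":0,"az":0},{"gripper":0.0854,"dx":-0.11,"dy":-0.062,"dz":-0.175,"ax":0,"ay":0,"az":0},{"gripper":0.0854,"dx":-0.15,"dy":-0.084,"dz":-0.175,"ax":0,"ay":0,"az":0},{"gripper":0.0854,"dx":-0.19,"dy":-0.107,"dz":-0.175,"ax":0,"ay":0,"az":0},{"gripper":0.0854,"dx":-0.23,"dy":-0.129,"dz":-0.175,"ax":0,"ay":0,"az":0},{"gripper":0.0854,"dx":-0.27,"dy":-0.151,"dz":-0.175,"ax":0,"ay":0,"az":0},{"gripper":0.0854,"dx":-0.2937,"dy":-0.1648,"dz":-0.175,"ax":0,"ay":0,"az":0}]}}

```text
time: 20.2
tcp_pos: [0.4425, -0.3016, 0.2278]
tcp_rot: [2.223, 2.219, -0.001]
force: [0.1, -0.4, 0.5]
gripper_width: 0.999
grasp_force: 0.0
```

```bash
python3 - <<'E'
from h import *
b=imaging.grab_frame("scene")
cv2.imwrite("pics/f4.png",cv2.resize(b[100:300,60:420],None,fx=2.2,fy=2.2,interpolation=2)[:,:,::-1])
E
```

```text
(no output)
```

View pics/f4.png

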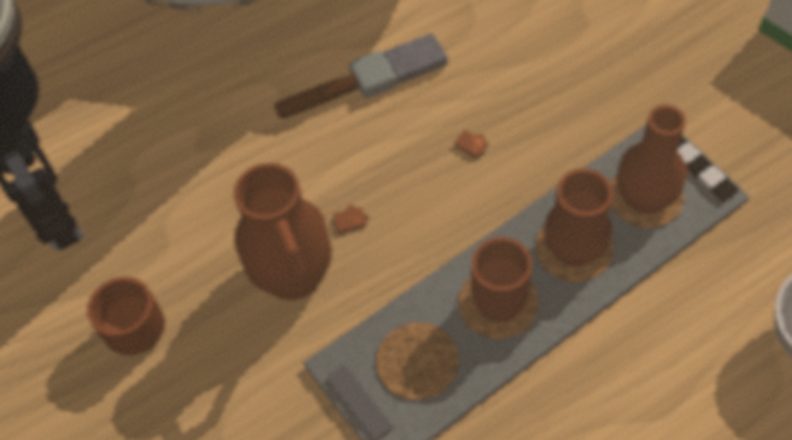

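Three pots stand upright on their pads, the jug is untouched, and the fingers are over the cup.

>>> {"api": "jog_arm", "payload": {"series": [{"gripper":0.0854,"dx":0,"dy":0,"dz":0.03,"ax":0,"ay":0,"az":0},{"gripper":0.0854,"dx":0,"dy":0,"dz":0.07,"ax":0,"ay":0,"az":0},{"gripper":0.0854,"dx":0,"dy":0,"dz":0.11,"ax":0,"ay":0,"az":0},{"gripper":0.0854,"dx":0,"dy":0,"dz":0.14,"ax":0,"ay":0,"az":0},{"gripper":0.0854,"dx":0,"dy":0,"dz":0.165,"ax":0,"ay":0,"az":0},{"gripper":0.0854,"dx":0,"dy":0,"dz":0.185,"ax":0,"ay":0,"az":0},{"gripper":0.0854,"dx":0,"dy":0,"dz":0.2,"ax":0,"ay":0,"az":0},{"gripper":0.0854,"dx":0,"dy":0,"dz":0.206,"ax":0,"ay":0,"az":0},{"gripper":0.0854,"dx":0,"dy":0,"dz":0.206,"ax":0,"ay":0,"az":0},{"gripper":0.072,"dx":0,"dy":0,"dz":0.206,"ax":0,"ay":0,"az":0},{"gripper":0.065,"dx":0,"dy":0,"dz":0.206,"ax":0,"ay":0,"az":0},{"gripper":0.06,"dx":0,"dy":0,"dz":0.206,"ax":0,"ay":0,"az":0},{"gripper":0.056,"dx":0,"dy":0,"dz":0.206,"ax":0,"ay":0,"az":0},{"gripper":0.05,"dx":0,"dy":0,"dz":0.206,"ax":0,"ay":0,"az":0},{"gripper":0.03,"dx":0,"dy":0,"dz":0.206,"ax":0,"ay":0,"az":0},{"gripper":0,"dx":0,"dy":0,"dz":0.206,"ax":0,"ay":0,"az":0},{"gripper":0,"dx":0,"dy":0,"dz":0.206,"ax":0,"ay":0,"az":0},{"gripper":0,"dx":0,"dy":0,"dz":0.206,"ax":0,"ay":0,"az":0},{"gripper":0,"dx":0,"dy":0,"dz":0.206,"ax":0,"ay":0,"az":0}]}}

```text
time: 22.15
tcp_pos: [0.4444, -0.2995, 0.0219]
tcp_rot: [2.221, 2.221, -0.0]
force: [-2.8, 1.9, 9.4]
gripper_width: 0.658
grasp_force: 61.9
```

>>> {"api": "jog_arm", "payload": {"series": [{"gripper":0,"dx":0,"dy":0,"dz":-0.01,"ax":0,"ay":0,"az":0},{"gripper":0,"dx":0,"dy":0,"dz":-0.03,"ax":0,"ay":0,"az":0},{"gripper":0,"dx":0,"dy":0,"dz":-0.065,"ax":0,"ay":0,"az":0},{"gripper":0,"dx":0,"dy":0,"dz":-0.105,"ax":0,"ay":0,"az":0},{"gripper":0,"dx":0,"dy":0.01,"dz":-0.14,"ax":0,"ay":0,"az":0},{"gripper":0,"dx":0,"dy":0.03,"dz":-0.17,"ax":0,"ay":0,"az":0},{"gripper":0,"dx":0.01,"dy":0.06,"dz":-0.185,"ax":0,"ay":0,"az":0},{"gripper":0,"dx":0.03,"dy":0.09,"dz":-0.19,"ax":0,"ay":0,"az":0},{"gripper":0,"dx":0.06,"dy":0.115,"dz":-0.19,"ax":0,"ay":0,"az":0},{"gripper":0,"dx":0.095,"dy":0.135,"dz":-0.19,"ax":0,"ay":0,"az":0},{"gripper":0,"dx":0.13,"dy":0.15,"dz":-0.19,"ax":0,"ay":0,"az":0},{"gripper":0,"dx":0.165,"dy":0.164,"dz":-0.19,"ax":0,"ay":0,"az":0},{"gripper":0,"dx":0.19,"dy":0.171,"dz":-0.185,"ax":0,"ay":0,"az":0},{"gripper":0,"dx":0.1999,"dy":0.1732,"dz":-0.175,"ax":0,"ay":0,"az":0},{"gripper":0,"dx":0.1999,"dy":0.1732,"dz":-0.15,"ax":0,"ay":0,"az":0},{"gripper":0,"dx":0.1999,"dy":0.1732,"dz":-0.12,"ax":0,"ay":0,"az":0},{"gripper":0,"dx":0.1999,"dy":0.1732,"dz":-0.09,"ax":0,"ay":0,"az":0},{"gripper":0,"dx":0.1999,"dy":0.1732,"dz":-0.065,"ax":0,"ay":0,"az":0},{"gripper":0,"dx":0.1999,"dy":0.1732,"dz":-0.055,"ax":0,"ay":0,"az":0},{"gripper":0,"dx":0.1999,"dy":0.1732,"dz":-0.055,"ax":0,"ay":0,"az":0}]}}

```text
time: 24.15
tcp_pos: [0.6167, -0.0996, 0.0749]
tcp_rot: [-2.221, -2.22, 0.002]
force: [0.5, -0.7, -0.9]
gripper_width: 0.653
grasp_force: 64.0
```

>>> {"api": "jog_arm", "payload": {"series": [{"gripper":0,"dx":0,"dy":0,"dz":0.015,"ax":0,"ay":0,"az":0},{"gripper":0,"dx":0,"dy":0,"dz":0.027,"ax":0,"ay":0,"az":0},{"gripper":0,"dx":0,"dy":0,"dz":0.034,"ax":0,"ay":0,"az":0},{"gripper":0,"dx":0,"dy":0,"dz":0.0375,"ax":0,"ay":0,"az":0},{"gripper":0,"dx":0,"dy":0,"dz":0.039,"ax":0,"ay":0,"az":0},{"gripper":0,"dx":0,"dy":0,"dz":0.0395,"ax":0,"ay":0,"az":0},{"gripper":0,"dx":0,"dy":0,"dz":0.04,"ax":0,"ay":0,"az":0},{"gripper":0,"dx":0,"dy":0,"dz":0.04,"ax":0,"ay":0,"az":0}]}}

```text
time: 24.95
tcp_pos: [0.6175, -0.0994, 0.0362]
tcp_rot: [2.221, 2.221, 0.0]
force: [0.4, 0.2, -1.3]
gripper_width: 0.661
grasp_force: 64.0
```

>>> {"api": "jog_arm", "payload": {"series": [{"gripper":0,"dx":0,"dy":0,"dz":0.0003,"ax":0,"ay":0,"az":0},{"gripper":0,"dx":0,"dy":0,"dz":0.0006,"ax":0,"ay":0,"az":0},{"gripper":0,"dx":0,"dy":0,"dz":0.0008,"ax":0,"ay":0,"az":0},{"gripper":0,"dx":0,"dy":0,"dz":0.0008,"ax":0,"ay":0,"az":0}]}}

```text
time: 25.35
tcp_pos: [0.6175, -0.0994, 0.036]
tcp_rot: [2.221, 2.221, 0.0]
force: [-3.9, 1.6, 7.8]
gripper_width: 0.655
grasp_force: 65.2
```

Contact. Next I'll release, rise, and swing back clear of the cameras.

>>> {"api": "jog_arm", "payload": {"series": [{"gripper":0.06,"dx":0,"dy":0,"dz":0,"ax":0,"ay":0,"az":0},{"gripper":0.063,"dx":0,"dy":0,"dz":0,"ax":0,"ay":0,"az":0},{"gripper":0.07,"dx":0,"dy":0,"dz":0,"ax":0,"ay":0,"az":0},{"gripper":0.0854,"dx":0,"dy":0,"dz":0,"ax":0,"ay":0,"az":0},{"gripper":0.0854,"dx":0,"dy":0,"dz":0,"ax":0,"ay":0,"az":0},{"gripper":0.0854,"dx":0,"dy":0,"dz":-0.01,"ax":0,"ay":0,"az":0},{"gripper":0.0854,"dx":0,"dy":0,"dz":-0.03,"ax":0,"ay":0,"az":0},{"gripper":0.0854,"dx":0,"dy":0,"dz":-0.06,"ax":0,"ay":0,"az":0},{"gripper":0.0854,"dx":0,"dy":0,"dz":-0.1,"ax":0,"ay":0,"az":0},{"gripper":0.0854,"dx":0,"dy":0,"dz":-0.14,"ax":0,"ay":0,"az":0},{"gripper":0.0854,"dx":0,"dy":0,"dz":-0.18,"ax":0,"ay":0,"az":0},{"gripper":0.0854,"dx":-0.03,"dy":-0.02,"dz":-0.2,"ax":0,"ay":0,"az":0},{"gripper":0.0854,"dx":-0.07,"dy":-0.04,"dz":-0.2,"ax":0,"ay":0,"az":0},{"gripper":0.0854,"dx":-0.11,"dy":-0.07,"dz":-0.2,"ax":0,"ay":0,"az":0},{"gripper":0.0854,"dx":-0.15,"dy":-0.1,"dz":-0.2,"ax":0,"ay":0,"az":0},{"gripper":0.0854,"dx":-0.19,"dy":-0.13,"dz":-0.2,"ax":0,"ay":0,"az":0},{"gripper":0.0854,"dx":-0.22,"dy":-0.16,"dz":-0.2,"ax":0,"ay":0,"az":0},{"gripper":0.0854,"dx":-0.25,"dy":-0.18,"dz":-0.2,"ax":0,"ay":0,"az":0},{"gripper":0.0854,"dx":-0.25,"dy":-0.18,"dz":-0.2,"ax":0,"ay":0,"az":0},{"gripper":0.0854,"dx":-0.25,"dy":-0.18,"dz":-0.2,"ax":0,"ay":0,"az":0}]}}

```text
time: 27.35
tcp_pos: [0.437, -0.3498, 0.2358]
tcp_rot: [2.223, 2.219, 0.0]
force: [0.6, -0.4, 0.2]
gripper_width: 1.001
grasp_force: 0.0
```

```bash
python3 - <<'E'
from h import *
a=imaging.grab_frame("top"); b=imaging.grab_frame("scene")
o=np.vstack([cv2.resize(a[130:230,130:370],(720,300),interpolation=2),cv2.resize(b[140:290,180:420],(480,300),interpolation=2)[:, :].copy() if 0 else np.pad(cv2.resize(b[140:290,180:420],(480,300),interpolation=2),((0,0),(0,240),(0,0)))])
cv2.imwrite("pics/f5.png",o[:,:,::-1])
E
```

```text
(no output)
```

View pics/f5.png

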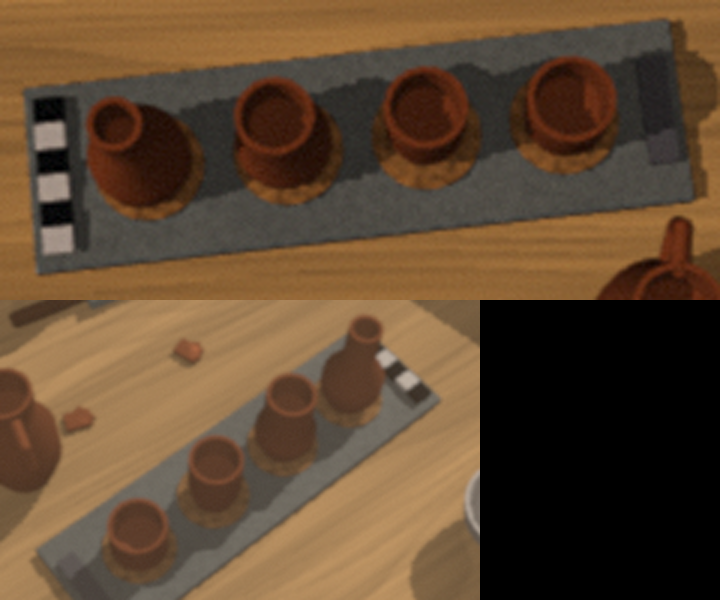

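All four stand upright in the right order. In the top crop the rims are at (115,126), (275,116), (426,110) and (571,106). I'll check those against the pad centres before handing in.

```bash
python3 - <<'E'
from h import *
for (u,v),h,p in zip([(115,126),(275,116),(426,110),(571,106)],[.125,.099,.076,.055],[(.5917,.184),(.6001,.0893),(.6085,-.0052),(.6168,-.0997)]):
    print(np.round((at("top",(130+u/3-.33,130+v/3-.33),h+.014)[:2]-p)*1000,1))
E
```

```text
[-2.  -0.4]
[-0.1  0. ]
[-1.2  0.5]
[-3.8  0.3]
```

```bash
python3 -c "
from cell import finish_job; print(finish_job())"
```

```text
the job is handed in; nothing more can be done
None
```

The job is handed in: flask, jar, beaker and cup stand upright on pads 1 to 4, tallest beside the scale bar and each within about 4 mm of its pad centre in the last picture; I never touched the jug, and it took about 27 s.

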